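Pin back the sprung tension wheel of the doughnut conveyor drive

ROBOT

A 6-joint arm with a two-finger parallel gripper is mounted at the origin on the work surface. World frame = base frame: x ahead of the robot, y to its left, z up, the work surface at z = 0. Lengths are in m, angles in rad, forces in N, time in s.
With the tool pointing down it reaches from about 0.35 to 0.775 m from the base axis. Payload 7.3 kg.
Tool frame: the origin (TCP) lies on the centre line of the jaws, within the pads' length; the fingertips stand 25 mm ahead of it and the grasp point (between the pads) lies 6 mm ahead of it; z points along the fingers, y is the line along which they close (so a half turn about z gives the same grasp; the last joint's range is limited). The gripper opens to 92 mm and grips with 3 to 60 N. Pads are 19 mm wide; open, the fingers measure 130 mm over their backs; the gripper's body (75 mm by 190 mm) begins 47 mm behind the grasp point.
Start: joints at [0.957, 0.342, 1.524, -0, 1.275, -0.146], TCP at [0.237, 0.469, 0.252] pointing down, gripper open.
Joint ranges: [-2.53, 2.53], [-0.77, 2.02], [0.04, 2.7], [-1, 4.14], [0.28, 2.66], [-3.11, 3.11]. Speed limits (rad/s): [2.57, 2.57, 3.14, 3.14, 3.14, 3.14].

INTERFACE

Orientations are given as a unit quaternion [w, x, y, z].
In Python, from bench import bot, viewer gives the robot as it stands. The module is installed in compiled form; this text tells all that it offers.
- The arm moves only by the shell command python3 -m pendant 'ROWS'. ROWS is a JSON object of lists of equal length, an entry for each row: "offset": the shift along the world's x, y, z in cm, a list of three; "dr": the turn, a rotation vector about the world's x, y, z in rad, a list of three; "hand": the opening, from 0 (shut) to 1 (fully open). In form: {"offset": [[dx, dy, dz], ...], "dr": [[wx, wy, wz], ...], "hand": [hand, ...]}. A call has exactly 5 rows; each row shifts and turns the commanded pose from where the row before left it; what a row does not reach is not made up. A row lasts 1/10 s, in which the tool goes at most 50 mm and 8.59 degrees, less where a joint would pass 70% of its speed; a pose out of reach is approached as far as the arm can. A call with a gripper value outside its range is refused whole. The fingers move at their own pace and stop on an object; the grip force is fixed at half the most. Time passes only in rows, so rows that do not move let the fingers close, or fill a call up. It gives the time, the measured TCP pose, the force, the opening and the grip force at its end, in the units of the state.
- bot.get_state(): the state, without advancing time (a new reading comes with each control period).
- viewer.capture(name): name is "scene" or "top" or "wrist"; returns the picture (480x640x3 uint8, red, green, blue); there is no depth.
- viewer.camera_params(name): a dict with "fx", "fy", "cx", "cy" (pixels), "position" and "rotation" of the camera in the world; the wrist camera has in their place "mount" (4x4, takes a point from camera to tool coordinates, whose origin is the TCP and whose axes are the flange's). Camera axes: x right, y down, z forward; pixel columns grow to the right and rows downward; lengths in m; the calibration is good to about 2 mm. A picture is of the moment at which its call begins: read the wrist's pose just before it. camera_params takes no time and is no camera call.
- bot.sign_off(): hands the job in; it is judged then, once.
The state is a dict: "clock": time; "q": joint angles; "joint_vel": joint speeds; "joint_torque": joint torques, N m; "eef_pos": TCP position; "orientation": TCP orientation; "wrist_force": force on the tool from outside, world axes, zero at the start; "torque": the same for the moment, N m; "finger_gap": finger opening in m; "finger_force": force on a finger pad.
Only numpy, scipy, OpenCV 4.12 (cv2) and the standard library are available. Lean on these libraries where they do the work, as an engineer would, in place of code of your own. Each camera call takes 0.05 s, during which the arm holds its last target. There are 200 camera calls.

TASK

Lock the drive's sprung tension wheel back so that a new belt can be fitted: take the locking pin from its rest, put it through the hole in the wheel, and wind the wheel counterclockwise (seen from above) against its spring until the pin drops into the hidden locking hole beneath. Push the pin fully home, collar down on the wheel, and let go of it. Work gently by feel: do not force the pin (40 N at most) or let the wheel fly back, and leave the bottle, can and napkins where they stand.

Things in the scene. Friction and masses are not known exactly. Their poses are not given: they have to be found in the camera images.
- drive: Conveyor drive, cover off, fixed to the counter: grey base plate 290 x 170 x 8 mm; origin on the counter under the tension wheel's axis; +x points from that wheel to the far end with the aluminium drive pulley (72 mm across, top 65 mm above the counter) and a grey block (top 58 mm); z up
- wheel_axis (a point): Point on the wheel's vertical axis, level with its flat top face, 45 mm above the counter. Hidden under the wheel: a fixed steel ring, flat top 32 mm above the counter, with one locking hole 12 mm wide, 24 mm deep, 45 mm from the axis. The wheel's hole comes over it at a wheel joint value somewhere from 0.5 to 1.1, set by the fitter and not measured
- wheel (a joint): Angle of the tension wheel, rad, positive counterclockwise seen from above. At 0 its hole points 2.74 rad counterclockwise of the drive's +x, roughly towards the robot. A spring of 0.18 N m/rad, zero at 0, turns it back towards 0; friction of 0.03 N m lets it rest anywhere from 0 to 0.1. It stops at 1.4
- wheel_hole (a point): Centre of the mouth of the wheel's only hole, in its flat top face, 45 mm from the axis; a through hole 12 mm wide, slightly chamfered. The wheel: steel disc 136 mm across, 12 mm thick, rim 2 mm proud, underside 1 mm above the hidden ring. A black idler roller (40 mm across, top 33 mm above the face) stands opposite the hole, 38 mm from the axis
- pin_grip (a point): Centre of the square grip of the loose locking pin, 60 mm above its tip; x, y square to the grip's flat sides, z up. The pin, about 90 g, stands in a wooden rest: steel shank 10 mm thick, 36 mm long, chamfered tip; round collar 20 mm across, 4 mm thick; aluminium grip 22 x 22 mm, 40 mm high
- pin_collar (a point): Centre of the underside of the pin's collar, 36 mm above the tip and 24 mm below the grip's centre. With the pin in the wheel's hole and its tip on the hidden ring, the collar is 23 mm above the wheel's face; fully home, it lies on the face. While the spring loads the pin sideways, it needs a steady downward push of about 8 N to drop in
- pin: The same pin, origin at the centre of its tip, z up along the pin
- pin_rest: Fixed wooden block 56 x 56 x 40 mm with a hole 12 mm wide in its top, in which the pin stands; origin at the centre of its underside
- squeeze_mid (a point): Middle of a loose white squeeze bottle, 60 mm across and 175 mm tall, standing upright; leave it alone
- can_mid (a point): Middle of a loose red drinks can, 66 mm across and 115 mm tall; leave it alone
- napkins_mid (a point): Middle of a loose block of paper napkins, 110 x 110 x 60 mm; leave it alone

How it is judged:
By the outcome, as a careful person would: the job done as asked, in the order asked, and still so for the second after the job is handed in, with the robot touching nothing.
It also fails if it takes over 67 s, if anything falls off the work surface, if the arm or the gripper's body presses on something with over 40 N, if the wrist force passes 120 N, or if a joint passes its speed limit or range.

## Working session

There is one attempt and no reset: what is moved stays moved. The work goes in short steps, Python scripts to look and compute and a shell command to move; the robot and the scene stay as the last step left them, time stands still between calls to the robot, and variables do not carry over. Pictures are saved under pics/ and viewed, at most 10 in all, crops included, and the job is handed in when it is done.

```bash
mkdir -p pics; python3 - <<'E'
from bench import bot, viewer
import cv2
print(bot.get_state())
for n in("scene","top"):
    cv2.imwrite(f"pics/{n}0.png",viewer.capture(n)[:,:,::-1]); print(viewer.camera_params(n))
print(viewer.camera_params("wrist"))
E
```

```text
{'clock': 0.0, 'q': array([ 9.56988612e-01,  3.42727486e-01,  1.52500397e+00, -5.96834794e-06,
        1.27536486e+00, -1.46026113e-01]), 'joint_vel': array([-0.00219562, -0.00201372,  0.0013274 , -0.0005422 ,  0.00037784,
       -0.00092136]), 'joint_torque': array([ 2.64350012e-03, -4.31240666e+01, -2.44222730e+01,  7.18633225e-02,
        5.56501374e-02, -1.46854982e-04]), 'eef_pos': array([0.23651421, 0.46831037, 0.251047  ]), 'orientation': array([-2.76161306e-04,  2.31763217e-01,  9.72771939e-01, -6.99281819e-04]), 'wrist_force': array([-0.6624818 ,  0.20527978, -0.19630924]), 'torque': array([0.01937316, 0.02840928, 0.02423848]), 'finger_force': 0.0, 'finger_gap': 0.09211013187714534}
{'fx': 488.0346880166231, 'fy': 488.0346880166231, 'cx': 316.6951242501133, 'cy': 236.8874669419325, 'position': array([ 0.97841237, -0.6007769 ,  0.99083161]), 'rotation': array([-0.31194778,  0.90299623,  0.28053958, -0.09264954])}
{'fx': 572.8184998911119, 'fy': 572.8184998911119, 'cx': 310.6168526040109, 'cy': 245.88204719596652, 'position': array([ 0.42840513, -0.02091892,  1.49168321]), 'rotation': array([ 0.03894835, -0.69765044,  0.71453697, -0.03469581])}
{'fx': 407.29635392944306, 'fy': 407.29635392944306, 'cx': 314.44061675982266, 'cy': 240.85991545430605, 'mount': array([[-2.78525514e-04, -9.54969882e-01, -2.96702624e-01,
         8.09356321e-02],
       [ 9.99999786e-01, -9.05303900e-05, -6.47354096e-04,
         1.33913050e-03],
       [ 5.91343061e-04, -2.96702741e-01,  9.54969703e-01,
        -1.32374793e-01],
       [ 0.00000000e+00,  0.00000000e+00,  0.00000000e+00,
         1.00000000e+00]])}
```

View pics/top0.png

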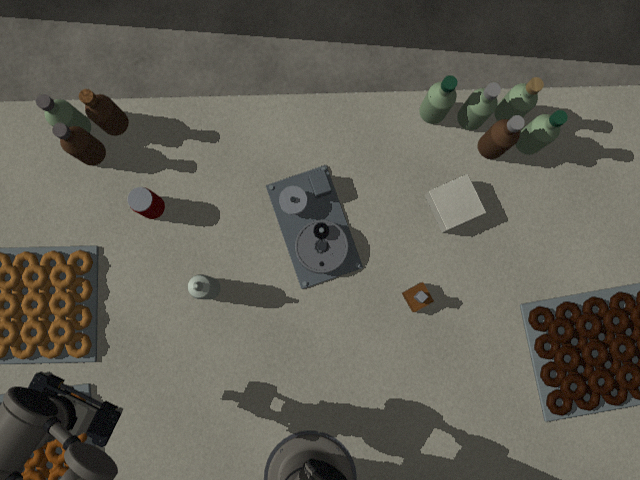

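View pics/scene0.png

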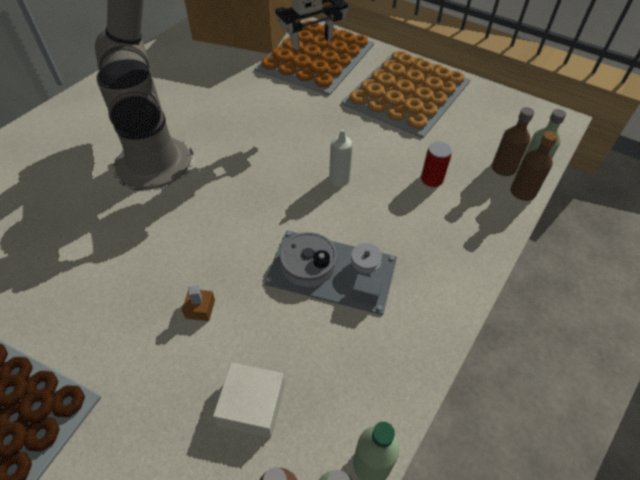

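The top view shows the wheel axis at about (322,246), its hole at (322,264), the pin grip at (424,297) and the pulley at (293,199). The bottle is at (200,287), the can at (147,203) and the napkins at (457,204). The scene view agrees.

```bash
cat > h.py <<'E'
from bench import bot, viewer
import numpy as np, cv2
from scipy.spatial.transform import Rotation as R
def Q(q): return R.from_quat(np.roll(q,-1)).as_matrix()
def cam(n,s=None):
    p=viewer.camera_params(n)
    K=np.array([[p['fx'],0,p['cx']],[0,p['fy'],p['cy']],[0,0,1]])
    if n=='wrist':
        s=s or bot.get_state(); m=p['mount']; A=Q(s['orientation'])
        return K,A@m[:3,:3],A@m[:3,3]+s['eef_pos']
    return K,Q(p['rotation']),p['position']
def pt(c,uv,z):
    K,A,t=c; d=A@np.linalg.solve(K,[*uv,1]); return t+d*(z-t[2])/d[2]
def proj(c,P):
    K,A,t=c; x=K@(A.T@(np.array(P)-t)); return x[:2]/x[2]
def look(name):
    s=bot.get_state(); im=viewer.capture('wrist'); cv2.imwrite(f'pics/{name}.png',im[:,:,::-1]); 
    np.save(f'pics/{name}.npy',dict(s=s)); return cam('wrist',s),im
def load(name): return cam('wrist',np.load(f'pics/{name}.npy',allow_pickle=True).item()['s'])
E
python3 - <<'E'
from h import *
c=cam('top')
for n,uv,z in [('axis',(322,246),.045),('hole',(322,264),.045),('pulley',(293,199),.065),('grip',(424,297),.084),('rest',(418,297),.04),('bottle',(200,287),.17),('can',(141,196),.115),('nap',(457,204),.06)]:print(n,pt(c,uv,z).round(3))
s=bot.get_state();print(R.from_matrix(Q(s['orientation'])).as_rotvec(),Q(s['orientation']).round(3))
im=viewer.capture('top')[170:320,255:455,::-1];cv2.imwrite('pics/t1.png',cv2.resize(im,None,fx=4,fy=4,interpolation=cv2.INTER_CUBIC))
E
```

```text
axis [ 0.579 -0.043  0.045]
hole [ 0.533 -0.042  0.045]
pulley [0.698 0.028 0.065]
grip [ 0.443 -0.288  0.084]
rest [ 0.444 -0.282  0.04 ]
bottle [0.478 0.243 0.17 ]
can [0.705 0.397 0.115]
nap [ 0.676 -0.386  0.06 ]
[-7.28016277e-01 -3.05551673e+00  2.13483283e-03] [[-0.893  0.451 -0.001]
 [ 0.451  0.893 -0.001]
 [ 0.    -0.001 -1.   ]]
```

View pics/t1.png

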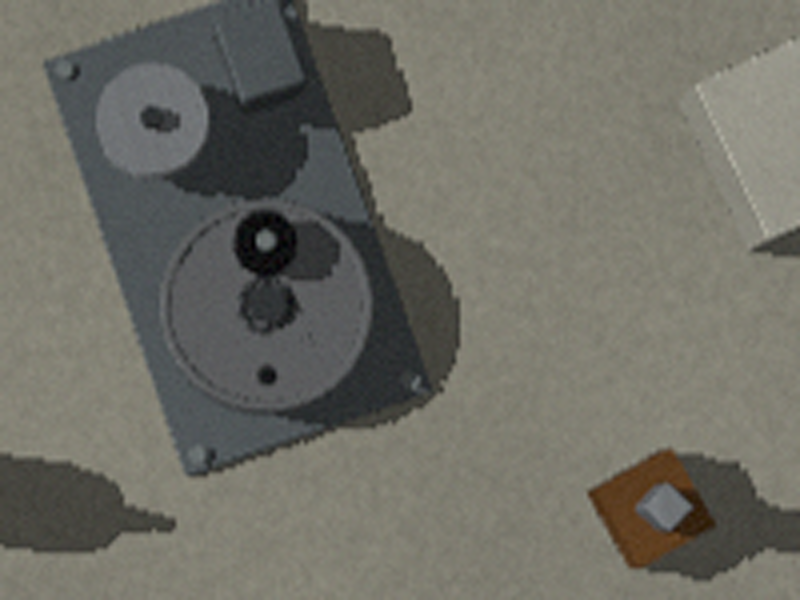

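The crop shows the wheel hole at (267,376), the wheel centre at (266,305), and the pin's grip at (665,506) with its edges turned about 40°. Next I go above the pin for a closer look.

```bash
python3 -m pendant '{"offset":[[1,-3.8,0],[1,-3.8,0],[1,-3.8,0],[1,-3.8,0],[1,-3.8,0]],"dr":[[0,0,-0.08],[0,0,-0.08],[0,0,-0.08],[0,0,-0.08],[0,0,-0.08]],"hand":[1,1,1,1,1]}'
python3 -m pendant '{"offset":[[1,-3.8,0],[1,-3.8,0],[1,-3.8,0],[1,-3.8,0],[1,-3.8,0]],"dr":[[0,0,0],[0,0,0],[0,0,0],[0,0,0],[0,0,0]],"hand":[1,1,1,1,1]}'
python3 -m pendant '{"offset":[[1,-3.8,0],[1,-3.8,0],[1,-3.8,0],[1,-3.8,0],[1,-3.8,0]],"dr":[[0,0,0],[0,0,0],[0,0,0],[0,0,0],[0,0,0]],"hand":[1,1,1,1,1]}'
python3 -m pendant '{"offset":[[1,-3.8,-0.5],[1,-3.8,-0.5],[1,-3.8,-0.5],[1,-3.6,-0.5],[0,0,0]],"dr":[[0,0,0],[0,0,0],[0,0,0],[0,0,0],[0,0,0]],"hand":[0.6,0.6,0.6,0.6,0.6]}'
python3 - <<'E'
from h import *
look('w1'); s=bot.get_state();print(s['eef_pos'],Q(s['orientation']).round(3),s['finger_gap'],s['q'])
E
```

```text
clock: 0.65
eef_pos: [0.2867, 0.2771, 0.2516]
orientation: [0.0, 0.422, 0.907, -0.0]
wrist_force: [1.4, 0.3, 0.8]
finger_gap: 0.0916
finger_force: 0.0
clock: 1.15
eef_pos: [0.3367, 0.0871, 0.2518]
orientation: [0.0, 0.42, 0.907, 0.0]
wrist_force: [0.3, -0.1, -0.2]
finger_gap: 0.0923
finger_force: 0.0
clock: 1.65
eef_pos: [0.3867, -0.103, 0.2517]
orientation: [0.0, 0.421, 0.907, 0.0]
wrist_force: [0.5, 0.1, -0.7]
finger_gap: 0.0918
finger_force: 0.0
clock: 2.15
eef_pos: [0.4271, -0.255, 0.2304]
orientation: [-0.0, 0.422, 0.907, -0.0]
wrist_force: [0.8, 0.4, -0.3]
finger_gap: 0.0574
finger_force: 0.0
[ 0.42651848 -0.25281479  0.23070107] [[-0.644  0.765 -0.001]
 [ 0.765  0.644  0.001]
 [ 0.002 -0.    -1.   ]] 0.056190650568720836 [-6.89804794e-01  3.08565658e-01  1.63457029e+00  6.16621592e-05
  1.20019782e+00 -1.39017336e+00]
```

View pics/w1.png

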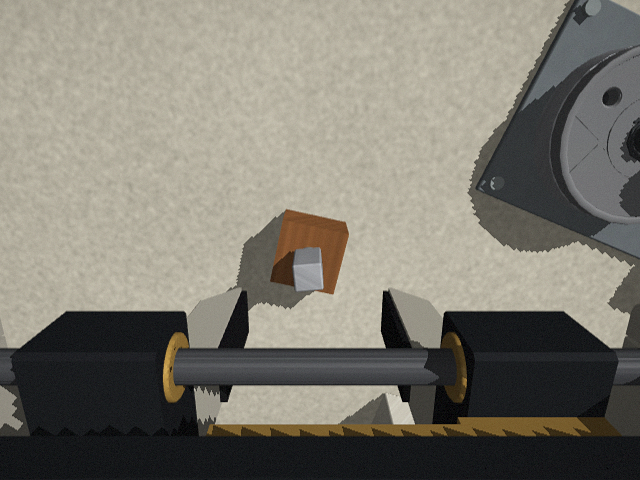

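The wrist view shows the pin's grip top face at about (309,277), its edges turned about 6° from the jaws. The wheel hole is at (612,96). I'll measure both precisely.

```bash
python3 - <<'E'
from h import *
c=load('w1');im=cv2.imread('pics/w1.png');hsv=cv2.cvtColor(im,cv2.COLOR_BGR2HSV)
g=im[240:300,285:335].astype(int)
m=((g[...,0]>g[...,2]+2)&(g.mean(2)>145)).astype(np.uint8)
m=cv2.morphologyEx(m,cv2.MORPH_OPEN,np.ones((3,3)))
n,l,st,ce=cv2.connectedComponentsWithStats(m);k=1+st[1:,4].argmax()
cnt=cv2.findContours((l==k).astype(np.uint8),0,2)[0][0]
r=cv2.minAreaRect(cnt);print(r,st[k]);uv=np.array(r[0])+[285,240]
P=pt(c,uv,.084);print('grip',P)
b=cv2.boxPoints(r)+[285,240];W=np.array([pt(c,x,.084) for x in b])[:,:2]
for i in range(4):
  e=W[(i+1)%4]-W[i];print(np.linalg.norm(e).round(4),np.degrees(np.arctan2(e[1],e[0])).round(1))
# hole
g=cv2.cvtColor(im,6)[75:120,590:635];m=(g<70).astype(np.uint8);n,l,st,ce=cv2.connectedComponentsWithStats(m);print(st,ce+[590,75])
for u in ce[1:]: print('hole',pt(c,u+[590,75],.045))
s=bot.get_state();A=Q(s['orientation']);print('tool y angle',np.degrees(np.arctan2(A[1,1],A[0,1])),s['eef_pos'])
v=im[225:315,265:355];cv2.imwrite('pics/c1.png',cv2.resize(v,None,fx=6,fy=6))
E
```

```text
((23.364707946777344, 36.24117660522461), (25.539934158325195, 27.380653381347656), 85.60128784179688) [  9  23  29  27 571]
grip [ 0.44523387 -0.28231459  0.084     ]
0.02 44.8
0.0202 -45.5
0.0204 -135.1
0.0203 133.3
[[   0    0   45   45 1738]
 [   0    0    4    5   13]
 [  12   12   20   19  273]
 [  31   38    1    1    1]] [[612.19102417  97.29919448]
 [591.          76.46153846]
 [611.75091575  96.01465201]
 [621.         113.        ]]
hole [ 0.51190851 -0.04309208  0.045     ]
hole [ 0.53423954 -0.04178526  0.045     ]
hole [ 0.54913848 -0.04481803  0.045     ]
tool y angle 40.12689340251319 [ 0.42651848 -0.25281479  0.23070107]
```

View pics/c1.png

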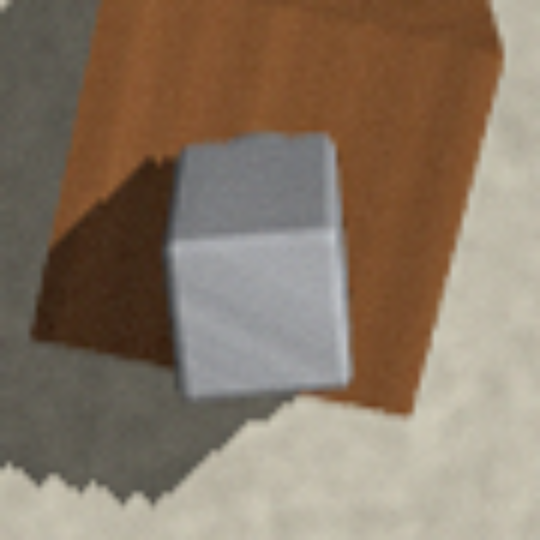

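```bash
python3 -m pendant '{"offset":[[0.95,-1.5,-2],[0.9,-1.45,-2],[0,0,-3],[0,0,-3],[0,0,-2]],"dr":[[0,0,0.04],[0,0,0.04],[0,0,0],[0,0,0],[0,0,0]],"hand":[0.6,0.6,0.6,0.6,0.6]}'
python3 -m pendant '{"offset":[[0,0,-2],[0,0,-1.8],[0,0,0],[0,0,0],[0,0,0]],"dr":[[0,0,0],[0,0,0],[0,0,0],[0,0,0],[0,0,0]],"hand":[0.6,0.6,0.6,0,0]}'
python3 -m pendant '{"offset":[[0,0,0],[0,0,0],[0,0,0],[0,0,0],[0,0,0]],"dr":[[0,0,0],[0,0,0],[0,0,0],[0,0,0],[0,0,0]],"hand":[0,0,0,0,0]}'
python3 -c "
from h import *
s=bot.get_state();print(s)"
```

```text
clock: 2.7
eef_pos: [0.4444, -0.2789, 0.1101]
orientation: [-0.001, 0.383, 0.924, 0.001]
wrist_force: [0.6, -1.0, 0.4]
finger_gap: 0.0553
finger_force: 0.0
clock: 3.2
eef_pos: [0.4458, -0.2809, 0.075]
orientation: [0.001, 0.384, 0.924, -0.0]
wrist_force: [-0.5, -0.1, -0.6]
finger_gap: 0.0435
finger_force: 0.0
clock: 3.7
eef_pos: [0.4446, -0.282, 0.0744]
orientation: [0.0, 0.384, 0.923, -0.001]
wrist_force: [-5.0, -4.3, 3.8]
finger_gap: 0.0222
finger_force: 29.9
{'clock': 3.7, 'q': array([-0.70989934,  0.55469147,  1.73802656, -0.00248319,  0.84825187,
       -1.49153102]), 'joint_vel': array([ 0.00025172, -0.00120673, -0.00141711,  0.00135101, -0.00053681,
        0.00128082]), 'joint_torque': array([ 3.32799263e+00, -4.53032899e+01, -1.74818981e+01,  1.56593297e+00,
       -2.92736599e-01, -1.68039068e-02]), 'eef_pos': array([ 0.44455212, -0.28201256,  0.07437108]), 'orientation': array([ 7.11829173e-06,  3.83664626e-01,  9.23471976e-01, -9.82241614e-04]), 'wrist_force': array([-5.00837973, -4.31614311,  3.80191995]), 'torque': array([-0.79138838,  0.94022198, -0.02595275]), 'finger_force': 29.949162304401398, 'finger_gap': 0.022185056735731224}
```

```bash
python3 -m pendant '{"offset":[[0,0,0.5],[0,0,1],[0,0,1.5],[0,0,2],[0,0,2]],"dr":[[0,0,0],[0,0,0],[0,0,0],[0,0,0],[0,0,0]],"hand":[0,0,0,0,0]}'
python3 -m pendant '{"offset":[[0.3,1,1],[1,2,0],[1.2,3,0],[1.2,3,0],[1.2,3,0]],"dr":[[0,0,0],[0,0,0],[0,0,0],[0,0,0],[0,0,0]],"hand":[0,0,0,0,0]}'
python3 -m pendant '{"offset":[[1.2,3,0],[1.2,3,0],[1,3,0],[0.6,2,0],[0,1,0]],"dr":[[0,0,0],[0,0,0],[0,0,0],[0,0,0],[0,0,0]],"hand":[0,0,0,0,0]}'
python3 -m pendant '{"offset":[[0,0,0],[0,0,0],[0,0,0],[0,0,0],[0,0,0]],"dr":[[0,0,0],[0,0,0],[0,0,0],[0,0,0],[0,0,0]],"hand":[0,0,0,0,0]}'
python3 - <<'E'
from h import *
c,im=look('w2');s=bot.get_state();e=s['eef_pos'];print(e,s['wrist_force'])
print('tip px',proj(c,e-[0,0,.0704]),'hole',proj(c,[.534,-.042,.045]),'axis',proj(c,[.579,-.043,.045]))
E
```

```text
clock: 4.2
eef_pos: [0.445, -0.2808, 0.1443]
orientation: [-0.0, 0.384, 0.923, 0.0]
wrist_force: [0.6, 0.1, -0.8]
finger_gap: 0.022
finger_force: 30.0
clock: 4.7
eef_pos: [0.4943, -0.1589, 0.1534]
orientation: [-0.0, 0.384, 0.923, 0.0]
wrist_force: [0.3, -0.7, -1.0]
finger_gap: 0.022
finger_force: 30.0
clock: 5.2
eef_pos: [0.5343, -0.0385, 0.1533]
orientation: [-0.0, 0.383, 0.924, 0.0]
wrist_force: [-0.6, -0.9, -0.7]
finger_gap: 0.0215
finger_force: 30.0
clock: 5.7
eef_pos: [0.5341, -0.0416, 0.1538]
orientation: [0.0, 0.384, 0.923, 0.0]
wrist_force: [0.2, 0.5, -1.1]
finger_gap: 0.022
finger_force: 30.0
[ 0.53415179 -0.0414868   0.15374342] [ 0.18457537  1.09633907 -0.18126491]
tip px [312.71368408 273.40061635] hole [312.25703735 250.87614575] axis [360.51816018 298.24951965]
```

View pics/w2.png

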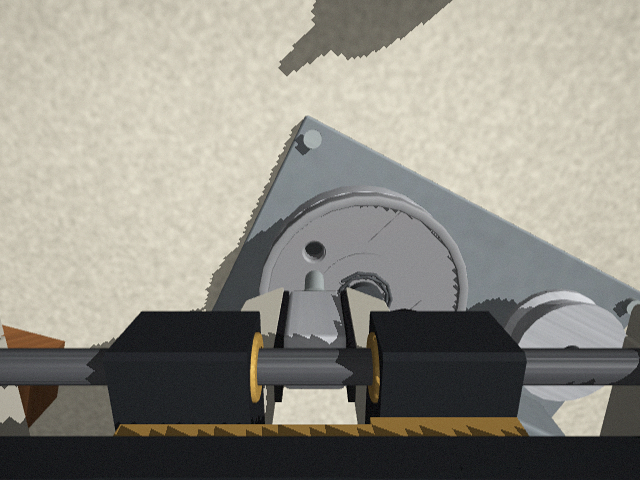

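The wrist view shows the pin's shank tip at about (315,273) and the wheel hole at (314,251), both close to where I predicted. I'll enlarge that area and measure it.

```bash
python3 - <<'E'
from h import *
c=load('w2');im=cv2.imread('pics/w2.png');g=cv2.cvtColor(im,6)
m=(g[235:266,295:335]<75).astype(np.uint8);n,l,st,ce=cv2.connectedComponentsWithStats(m)
for i in range(1,n): print(st[i],ce[i]+[295,235])
e=c[2]*0+np.load('pics/w2.npy',allow_pickle=True).item()['s']['eef_pos']
# predicted hole rim / tip circle outlines
v=cv2.resize(im[230:300,280:350],None,fx=8,fy=8,interpolation=cv2.INTER_CUBIC)
a=np.linspace(0,6.28,40)
for C,r,col in [([.534,-.042,.045],.006,(0,255,0)),(e-[0,0,.0704],.005,(0,0,255))]:
  pts=np.array([proj(c,C+r*np.array([np.cos(t),np.sin(t),0])) for t in a]);pts=((pts-[280,230]+.5)*8).astype(int)
  cv2.polylines(v,[pts],True,col,1)
cv2.imwrite('pics/c2.png',v)
E
```

```text
[ 10   7  19  17 234] [314.78205128 249.22222222]
[30 15  1  4  4] [325.  251.5]
```

View pics/c2.png

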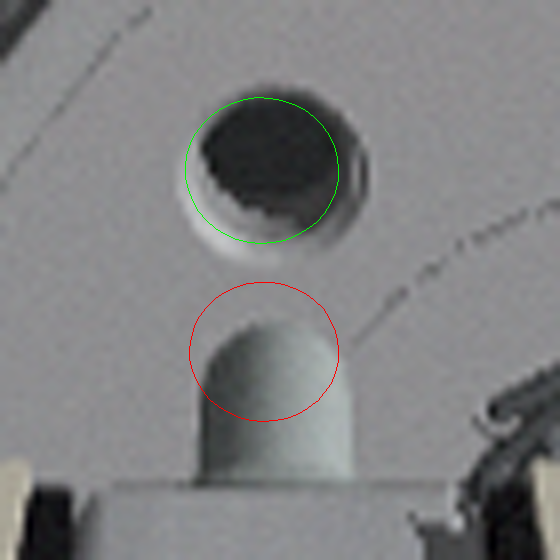

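The crop shows the hole and pin tip lined up in image x (275 against 276). Their alignment along image y is still unclear, so I'll lower to about 6 mm above the face and look again.

```bash
python3 -m pendant '{"offset":[[0,0,-1],[0,0,-1],[0,0,-1],[0,0,-0.2],[0,0,0]],"dr":[[0,0,0],[0,0,0],[0,0,0],[0,0,0],[0,0,0]],"hand":[0,0,0,0,0]}'
python3 - <<'E'
from h import *
look('w3');s=bot.get_state();print(s['eef_pos'],s['wrist_force'])
im=cv2.imread('pics/w3.png')
cv2.imwrite('pics/c3.png',cv2.resize(im[230:310,270:360],None,fx=7,fy=7,interpolation=cv2.INTER_CUBIC))
E
```

```text
clock: 6.25
eef_pos: [0.5339, -0.0408, 0.1209]
orientation: [-0.001, 0.384, 0.923, -0.0]
wrist_force: [0.5, 0.0, -1.0]
finger_gap: 0.0221
finger_force: 30.0
[ 0.53418882 -0.04084828  0.12144408] [ 0.10585603 -0.46043896 -0.66694209]
```

View pics/c3.png

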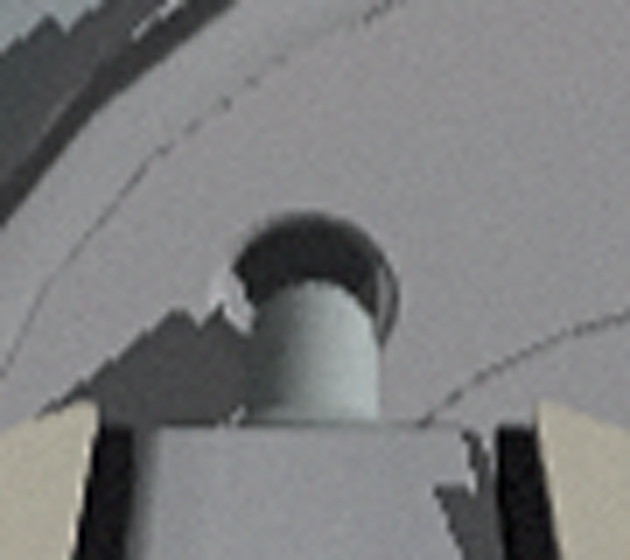

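The crop shows the tip centred over the hole to within about 0.5 mm. I'll insert gently now, checking the force.

```bash
python3 -m pendant '{"offset":[[0,0,-0.2],[0,0,-0.2],[0,0,-0.2],[0,0,-0.2],[0,0,-0.2]],"dr":[[0,0,0],[0,0,0],[0,0,0],[0,0,0],[0,0,0]],"hand":[0,0,0,0,0]}'
python3 -m pendant '{"offset":[[0,0,-0.1],[0,0,-0.1],[0,0,-0.1],[0,0,-0.1],[0,0,0]],"dr":[[0,0,0],[0,0,0],[0,0,0],[0,0,0],[0,0,0]],"hand":[0,0,0,0,0]}'
```

```text
clock: 6.8
eef_pos: [0.5341, -0.0409, 0.1116]
orientation: [-0.0, 0.384, 0.923, -0.0]
wrist_force: [-0.4, 0.6, 0.4]
finger_gap: 0.022
finger_force: 30.0
clock: 7.3
eef_pos: [0.5341, -0.0409, 0.1076]
orientation: [-0.0, 0.384, 0.923, 0.0]
wrist_force: [-1.0, 0.4, -2.4]
finger_gap: 0.0219
finger_force: 30.0
```

```bash
python3 -m pendant '{"offset":[[0,0,-0.1],[0,0,-0.1],[0,0,-0.1],[0,0,-0.05],[0,0,0]],"dr":[[0,0,0],[0,0,0],[0,0,0],[0,0,0],[0,0,0]],"hand":[0,0,0,0,0]}'
python3 -m pendant '{"offset":[[0,0,-0.05],[0,0,-0.05],[0,0,-0.05],[0,0,-0.05],[0,0,0]],"dr":[[0,0,0],[0,0,0],[0,0,0],[0,0,0],[0,0,0]],"hand":[0,0,0,0,0]}'
```

```text
clock: 7.8
eef_pos: [0.5341, -0.0409, 0.1041]
orientation: [-0.0, 0.384, 0.923, -0.0]
wrist_force: [-1.8, 0.6, -0.4]
finger_gap: 0.0219
finger_force: 30.0
clock: 8.3
eef_pos: [0.5341, -0.0409, 0.1023]
orientation: [-0.0, 0.384, 0.923, -0.0]
wrist_force: [-3.7, 0.3, 2.2]
finger_gap: 0.0218
finger_force: 30.0
```

```bash
python3 -m pendant '{"offset":[[-0.03,0,-0.05],[-0.03,0,0],[0,0,0],[0,0,0],[0,0,0]],"dr":[[0,0,0],[0,0,0],[0,0,0],[0,0,0],[0,0,0]],"hand":[0,0,0,0,0]}'
python3 - <<'E'
import numpy as np
for p0 in(3.12,):
  p=np.arange(3.12,4.4,.1);X=4.5*np.cos(p);Y=4.5*np.sin(p)
  for a,dx,dy in zip(p-p0,np.diff(X),np.diff(Y)):print(a.round(2),dx.round(3),dy.round(3))
E
```

```text
clock: 8.8
eef_pos: [0.534, -0.0409, 0.1023]
orientation: [0.001, 0.384, 0.923, 0.0]
wrist_force: [-3.0, 0.4, 5.3]
finger_gap: 0.0218
finger_force: 30.0
0.0 0.013 -0.45
0.1 0.058 -0.446
0.2 0.102 -0.438
0.3 0.145 -0.426
0.4 0.187 -0.409
0.5 0.227 -0.388
0.6 0.264 -0.364
0.7 0.299 -0.336
0.8 0.331 -0.304
0.9 0.36 -0.269
1.0 0.385 -0.232
1.1 0.407 -0.193
```

```bash
python3 -m pendant '{"offset":[[0,-0.15,0],[0.01,-0.15,0],[0.01,-0.15,0],[0.01,-0.15,0],[0.02,-0.15,0]],"dr":[[0,0,0],[0,0,0],[0,0,0],[0,0,0],[0,0,0]],"hand":[0,0,0,0,0]}'
python3 -m pendant '{"offset":[[0.02,-0.15,0],[0.02,-0.15,0],[0.03,-0.15,0],[0.03,-0.15,0],[0.03,-0.15,0]],"dr":[[0,0,0],[0,0,0],[0,0,0],[0,0,0],[0,0,0]],"hand":[0,0,0,0,0]}'
```

```text
clock: 9.3
eef_pos: [0.5344, -0.0473, 0.1023]
orientation: [0.0, 0.384, 0.923, 0.001]
wrist_force: [-2.2, 5.5, 6.7]
finger_gap: 0.022
finger_force: 30.0
clock: 9.8
eef_pos: [0.5357, -0.0547, 0.1022]
orientation: [0.0, 0.384, 0.923, 0.001]
wrist_force: [-3.1, 6.9, 6.5]
finger_gap: 0.0217
finger_force: 30.0
```

```bash
python3 -m pendant '{"offset":[[0.03,-0.1,-0.03],[0.03,-0.1,-0.03],[0.03,-0.1,0],[0.03,-0.1,0],[0.04,-0.1,0]],"dr":[[0,0,0],[0,0,0],[0,0,0],[0,0,0],[0,0,0]],"hand":[0,0,0,0,0]}'
python3 -m pendant '{"offset":[[0.03,-0.07,0],[0.03,-0.07,0],[0.03,-0.07,0],[0.03,-0.07,0],[0.03,-0.07,0]],"dr":[[0,0,0],[0,0,0],[0,0,0],[0,0,0],[0,0,0]],"hand":[0,0,0,0,0]}'
```

```text
clock: 10.3
eef_pos: [0.5375, -0.0593, 0.1021]
orientation: [0.0, 0.384, 0.923, 0.001]
wrist_force: [-3.2, 8.1, 9.9]
finger_gap: 0.0218
finger_force: 30.0
clock: 10.8
eef_pos: [0.5391, -0.0627, 0.1021]
orientation: [0.0, 0.384, 0.923, 0.002]
wrist_force: [-2.2, 7.9, 10.1]
finger_gap: 0.0216
finger_force: 30.0
```

```bash
cat > ok.py <<'E'
from bench import bot
s=bot.get_state();f=s['wrist_force'];import sys
sys.exit(0 if s['eef_pos'][2]>.1014 and abs(f).max()<16 else 'STOP')
E
python3 -m pendant '{"offset":[[0.04,-0.07,0],[0.03,-0.07,0],[0.04,-0.07,0],[0.04,-0.07,0],[0.04,-0.07,0]],"dr":[[0,0,0],[0,0,0],[0,0,0],[0,0,0],[0,0,0]],"hand":[0,0,0,0,0]}' && python3 ok.py &&
python3 -m pendant '{"offset":[[0.04,-0.06,0],[0.04,-0.06,0],[0.04,-0.06,0],[0.04,-0.06,0],[0.04,-0.06,0]],"dr":[[0,0,0],[0,0,0],[0,0,0],[0,0,0],[0,0,0]],"hand":[0,0,0,0,0]}' && python3 ok.py &&
python3 -m pendant '{"offset":[[0.05,-0.06,0],[0.05,-0.06,0],[0.05,-0.06,0],[0.05,-0.06,0],[0.05,-0.06,0]],"dr":[[0,0,0],[0,0,0],[0,0,0],[0,0,0],[0,0,0]],"hand":[0,0,0,0,0]}' && python3 ok.py
```

```text
clock: 11.3
eef_pos: [0.5409, -0.0662, 0.102]
orientation: [0.0, 0.384, 0.923, 0.002]
wrist_force: [-2.8, 8.4, 9.6]
finger_gap: 0.022
finger_force: 30.0
clock: 11.8
eef_pos: [0.5428, -0.0693, 0.1018]
orientation: [0.0, 0.384, 0.923, 0.001]
wrist_force: [-2.2, 7.0, 7.4]
finger_gap: 0.0216
finger_force: 30.0
clock: 12.3
eef_pos: [0.5455, -0.0732, 0.1011]
orientation: [0.0, 0.384, 0.923, 0.001]
wrist_force: [0.5, 5.6, 1.3]
finger_gap: 0.0217
finger_force: 30.0STOP
```

Vertical force has dropped and z is sinking, so the pin is at the locking hole. Next I push down.

```bash
python3 -m pendant '{"offset":[[0,0,-0.05],[0,0,-0.05],[0,0,-0.05],[0,0,-0.05],[0,0,-0.05]],"dr":[[0,0,0],[0,0,0],[0,0,0],[0,0,0],[0,0,0]],"hand":[0,0,0,0,0]}'
```

```text
clock: 12.8
eef_pos: [0.5454, -0.0734, 0.0987]
orientation: [0.0, 0.384, 0.923, 0.001]
wrist_force: [-0.3, 4.8, 2.1]
finger_gap: 0.022
finger_force: 30.0
```

```bash
python3 -m pendant '{"offset":[[0,0,-0.1],[0,0,-0.1],[0,0,-0.1],[0,0,-0.1],[0,0,-0.1]],"dr":[[0,0,0],[0,0,0],[0,0,0],[0,0,0],[0,0,0]],"hand":[0,0,0,0,0]}'
python3 -m pendant '{"offset":[[0,0,-0.1],[0,0,-0.1],[0,0,-0.1],[0,0,-0.1],[0,0,-0.1]],"dr":[[0,0,0],[0,0,0],[0,0,0],[0,0,0],[0,0,0]],"hand":[0,0,0,0,0]}'
```

```text
clock: 13.3
eef_pos: [0.5454, -0.0734, 0.0937]
orientation: [0.0, 0.384, 0.923, 0.001]
wrist_force: [-0.4, 4.6, 2.3]
finger_gap: 0.0219
finger_force: 30.0
clock: 13.8
eef_pos: [0.5454, -0.0734, 0.0887]
orientation: [0.0, 0.384, 0.923, 0.001]
wrist_force: [0.9, 4.7, 1.9]
finger_gap: 0.0217
finger_force: 30.0
```

```bash
python3 -m pendant '{"offset":[[0,0,-0.1],[0,0,-0.1],[0,0,-0.1],[0,0,-0.1],[0,0,-0.1]],"dr":[[0,0,0],[0,0,0],[0,0,0],[0,0,0],[0,0,0]],"hand":[0,0,0,0,0]}'
python3 -m pendant '{"offset":[[0,0,-0.1],[0,0,-0.1],[0,0,-0.1],[0,0,-0.1],[0,0,-0.1]],"dr":[[0,0,0],[0,0,0],[0,0,0],[0,0,0],[0,0,0]],"hand":[0,0,0,0,0]}'
```

```text
clock: 14.3
eef_pos: [0.5453, -0.0734, 0.0837]
orientation: [0.0, 0.384, 0.923, 0.001]
wrist_force: [0.2, 5.0, 2.8]
finger_gap: 0.0222
finger_force: 30.0
clock: 14.8
eef_pos: [0.5454, -0.0734, 0.0794]
orientation: [0.0, 0.384, 0.923, 0.001]
wrist_force: [-3.9, 6.1, 16.0]
finger_gap: 0.022
finger_force: 30.0
```

Seated: z is 0.0794 m with 16 N of push. I'll ease off the side load so the ring carries the spring, then let go.

```bash
python3 -m pendant '{"offset":[[-0.03,0.04,0],[-0.03,0.04,0],[-0.03,0.03,0],[0,0,0],[0,0,0]],"dr":[[0,0,0],[0,0,0],[0,0,0],[0,0,0],[0,0,0]],"hand":[0,0,0,0,0]}'
```

```text
clock: 15.3
eef_pos: [0.545, -0.073, 0.0794]
orientation: [0.001, 0.384, 0.923, 0.0]
wrist_force: [-1.3, 3.5, 5.9]
finger_gap: 0.0217
finger_force: 30.0
```

```bash
python3 -m pendant '{"offset":[[-0.02,0.03,-0.02],[-0.02,0.03,-0.02],[0,0.03,0],[0,0,0],[0,0,0]],"dr":[[0,0,0],[0,0,0],[0,0,0],[0,0,0],[0,0,0]],"hand":[0,0,0,0,0]}'
python3 -m pendant '{"offset":[[0,0,0],[0,0,0],[0,0,0],[0,0,0],[0,0,0]],"dr":[[0,0,0],[0,0,0],[0,0,0],[0,0,0],[0,0,0]],"hand":[0.3,0.4,0.5,0.5,0.5]}'
```

```text
clock: 15.8
eef_pos: [0.5447, -0.0726, 0.0794]
orientation: [0.002, 0.384, 0.923, -0.0]
wrist_force: [-1.4, 1.2, 8.1]
finger_gap: 0.0219
finger_force: 30.0
clock: 16.3
eef_pos: [0.5436, -0.0719, 0.078]
orientation: [-0.0, 0.384, 0.923, -0.0]
wrist_force: [0.2, 1.1, -0.3]
finger_gap: 0.0461
finger_force: 0.0
```

Released cleanly. I'll lift straight up and check.

```bash
python3 -m pendant '{"offset":[[0,0,0.5],[0,0,1],[0,0,2],[0,0,3],[0,0,3]],"dr":[[0,0,0],[0,0,0],[0,0,0],[0,0,0],[0,0,0]],"hand":[0.5,0.5,0.5,0.5,0.5]}'
python3 -m pendant '{"offset":[[-1,0,1],[-2,0,1],[-2,0,1],[-1,0,0],[0,0,0]],"dr":[[0,0,0],[0,0,0],[0,0,0],[0,0,0],[0,0,0]],"hand":[0.5,0.5,0.5,0.5,0.5]}'
python3 - <<'E'
from h import *
look('w4')
t=viewer.capture('scene')[:,:,::-1][215:325,250:410]
w=cv2.imread('pics/w4.png')
cv2.imwrite('pics/f.png',np.vstack([cv2.resize(w,(480,360))[:200],cv2.resize(t,(480,330),interpolation=cv2.INTER_CUBIC)]))
E
```

```text
clock: 16.8
eef_pos: [0.5435, -0.0718, 0.1749]
orientation: [0.0, 0.384, 0.923, 0.0]
wrist_force: [0.3, -0.1, 0.1]
finger_gap: 0.046
finger_force: 0.0
clock: 17.3
eef_pos: [0.4824, -0.0718, 0.2032]
orientation: [-0.0, 0.384, 0.923, 0.0]
wrist_force: [-0.6, -0.6, 0.1]
finger_gap: 0.0458
finger_force: 0.0
```

View pics/f.png

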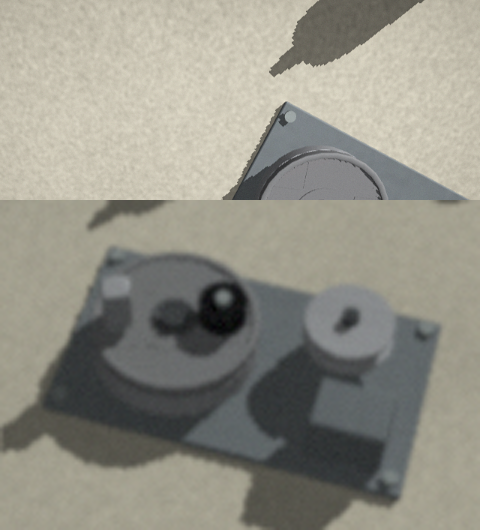

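The lower half of the picture (scene view) shows the pin upright in the wheel, with its grip top at about (116,287). I'll do one numeric check of its height, then hand in.

```bash
python3 - <<'E'
from h import *
c=cam('scene')
for z in (.089,.112): print(proj(c,[.5445,-.0728,z]))
print(proj(c,[.534,-.042,.089]), 'seen',116/3+250,287/3+215)
E
```

```text
[287.70384819 244.69804481]
[287.30869864 238.60972739]
[291.89600819 234.08534576] seen 288.6666666666667 310.6666666666667
```

The scene crop starts at stacked row 200, so the grip top is really at (288.7, 244.0). That matches the fully home prediction of (287.7, 244.7).

```bash
python3 -c "
from bench import bot
print(bot.sign_off())"
```

```text
the job is handed in; nothing more can be done
None
```

The tension wheel is locked back: the pin is fully home with its collar down on the wheel and released, the push stayed around 16 N, and the job was handed in at about 17 s.

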